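Hold the tipped reference cell in the light gate

TASK

The clear glass reference cell has tipped over in its lane between the amber and the green one. Bring it upright and hold it in the light gate, about midway between the two lenses, gripping it only by its two white frosted faces and never touching the clear glass or its ends with the fingers: upright, clear faces square to the red beam, with the beam going through the middle of the clear window between its two black bands, clear of everything but the fingers. Finish while holding it there, still, and leave the two neighbour cells standing in their places and the tin of screws where it is.

Things in the scene. Friction and masses are not known exactly. Their poses are not given: they have to be found in the camera images.
- cell: clear glass reference cell, block 26 x 25 x 80 mm, about 0.11 kg. Origin: centre of its foot; z runs from foot to head (80 mm). Faces at x = +-13 mm: frosted, opaque white over the full length, the only ones to grip. Faces at y = +-12.5 mm (with two black bands) and both ends: clear bluish glass, not to be touched. Starts tipped in the lane, foot edge on the floor, head on the head rest
- grip (a point): where to grip the cell: on its long axis 64 mm from the foot, above the upper black band, 26 mm wide across the cell's x; axes as the cell's
- head_rest (a point): top of the lane's slim upright head rest (16 mm across x, 10 mm along y), 36 mm above the work surface; axes as the lane's. At the start the tipped cell lies on it: cell z points along the lane's +y, 24 degrees above level, frosted faces upright facing the lane's +-x, foot centre at lane y = -45 mm, 21 mm above the work surface
- window (a point): middle of the cell's clear window, on its long axis 26 mm from the foot, axes as the cell's. The window lies between the black bands (0 to 8 mm and 44 to 48 mm from the foot)
- lane: fixed aluminium strip, 60 (x) x 290 (y) x 10 mm, origin under its middle; y runs along it, roughly across the robot's front. Its floor is 10 mm above the work surface, with 4 mm high rails at x = +-18 to 23 mm and 12 mm high end stops. The floor between y = -90 and +10 mm is free except for the tipped cell
- amber_cell: bystander, amber glass cell 26 x 25 x 55 mm with white frosted sides, standing loose in the lane near y = -113 mm. Origin: centre of its foot, z up
- green_cell: bystander, green glass cell, the same 26 x 25 x 55 mm, standing loose in the lane near y = +113 mm. Origin: centre of its foot, z up
- gate: fixed light gate: dark base 80 (x) x 190 (y) x 10 mm, origin under its middle. Two posts carry the emitter (red housing, +y) and the receiver (black, -y), tops 111 mm above the work surface, with lens tubes pointing inward; 90 mm along y are free between the tubes, open above and along x. The beam, a thin red line along the gate's y, is 95 mm above the work surface
- beam_mid (a point): the middle of the free beam, 95 mm above the gate's origin. Its axes are those of the gate: y along the beam, x across it, z up
- tin: bystander, open metal tin of screws, 64 mm across and 43 mm high, standing loose behind the work. Origin: centre of its underside
There are look-alikes about, which are no part of the job. Leave any pink look-alike of the cell alone.

How it is judged:
By the outcome, as a careful person would: the job done as asked, in the order asked, and still so for the second after the job is handed in, while the arm keeps its last pose, push and grip.
It also fails if it takes over 48 s, if anything falls off the work surface, if the arm or the gripper's body presses on something with over 40 N, if the wrist force passes 120 N, or if a joint passes its speed limit or range.

ROBOT

A 6-joint arm with a two-finger parallel gripper is mounted at the origin on a cart in front of the work surface, level with it; the furniture and walls round the work are solid. World frame = base frame: x ahead of the robot, y to its left, z up, the work surface at z = 0. Lengths are in m, angles in rad, forces in N, time in s.
With the tool pointing down it reaches from about 0.375 to 0.9 m from the base axis. Payload 3.1 kg.
Tool frame: the origin (TCP) lies at the very end of the fingers, on their centre line; the grasp point (between the pads) lies 19 mm behind it (env.grip_point_offset is the distance from the TCP to the grasp point, in m); z points along the fingers, y is the line along which they close (so a half turn about z gives the same grasp; the last joint's range is limited). The gripper opens to 85 mm and grips with 20 to 120 N. Pads are 22 mm wide; open, the fingers measure 114 mm over their backs; the gripper's body (76 mm by 85 mm) begins 54 mm behind the grasp point. The pads swing forward as they close: fully open they stand 13 mm farther back than shut.
Start: joints at [1.087, 0.527, 1.433, -0, 1.181, -0.178], TCP at [0.188, 0.596, 0.231] pointing down, gripper open.
Joint ranges: [-3.08, 3.08], [-0.75, 2.2], [0.22, 2.44], [-1.43, 4.57], [0, 2.65], [-2.85, 2.85]. Speed limits (rad/s): [2.79, 2.79, 3.14, 3.14, 3.14, 3.14].

INTERFACE

Orientations are given as a rotation vector (axis times angle).
In Python, from plant import env gives the robot as it stands. The module is installed in compiled form; this text tells all that it offers.
- The arm moves only by the tool move_arm, never from a script. Its argument "targets" is a list of rows, each a list of 3 entries, a list of its own where there are three numbers: the closure, from -1 (fully open) to 1 (shut), then the shift along the world's x, y, z in units of 50 mm (1.0 is 50 mm), then the turn about the world's z in units of 5 degrees (1.0 is 5 degrees). A call has 1 to 20 rows; each row is the pose to reach, as a shift and turn from the pose commanded when the call began; what a row does not reach only later rows make up. A row lasts 1/10 s, in which the tool goes at most 50 mm and 8.59 degrees, less where a joint would pass 70% of its speed; a pose out of reach is approached as far as the arm can. A call with a gripper value outside its range is refused whole. The fingers move at their own pace and stop on an object; "grip_force" is the grip in N (left out, the last holds). Time passes only in rows, so rows that repeat a pose let the fingers close. It gives the time, the measured TCP pose, the force, the opening and the grip force at its end, in the units of the state.
- env.observe(): the state, without advancing time (a new reading comes with each control period).
- env.get_image(name): name is "scene" or "top"; returns (picture, depth): 480x640x3 uint8, red, green, blue; 480x640 float32, m along the optical axis (not along the pixel's ray), 0 where there is no reading.
- env.camera_info(name): a dict with "fov_y" (degrees; the focal length in pixels is half the picture's height over the tangent of half this angle, whatever the lens; pixels are square), "cx", "cy" (the principal point, pixels), "dist" ([k1, k2, p1, p2, k3] as OpenCV has them; the pictures are not rectified), "position" and "orientation" of the camera in the world. Camera axes: x right, y up, looking along -z (the intrinsics and any distortion apply to the point x, -y, -z); pixel columns grow to the right and rows downward; lengths in m; the calibration is good to about 2 mm. A picture is of the moment at which its call begins. camera_info takes no time and is no camera call.
- env.sign_off(): hands the job in; it is judged then, once.
The state is a dict: "time": time; "qpos": joint angles; "dq": joint speeds; "joint_torque": joint torques, N m; "eef_pos": TCP position; "eef_rot": TCP orientation; "wrist_force": force on the tool from outside, world axes, zero at the start; "moment": the same for the moment, N m; "width": opening from 0.0 (shut) to 1.0 (fully open); "grasp_force": force on a finger pad.
Only numpy, scipy, OpenCV 4.12 (cv2) and the standard library are available. Lean on these libraries where they do the work, as an engineer would, in place of code of your own. Each camera call takes 0.05 s, during which the arm holds its last target. There are 200 camera calls.

## Working session

There is one attempt and no reset: what is moved stays moved. The work goes in short steps, Python scripts to look and compute and a tool call to move; the robot and the scene stay as the last step left them, time stands still between calls to the robot, and variables do not carry over. Pictures are saved under pics/ and viewed, at most 10 in all, crops included, and the job is handed in when it is done.

Besides the shell and the picture viewer there is one more tool, called after "Call:" as name(argument=value, ...) on one line, values as JSON. move_arm: Moves the arm, as the interface text tells. Its arguments: {"type":"object","properties":{"targets":{"type":"array","items":{"type":"array"}},"grip_force":{"type":"number"}},"required":["targets"]}

```bash
mkdir -p pics
cat > h.py <<'E'
import numpy as np, cv2
from plant import env
from scipy.spatial.transform import Rotation as R
def cam(n):
    c=env.camera_info(n); f=240/np.tan(np.radians(c['fov_y'])/2)
    K=np.array([[f,0,c['cx']],[0,f,c['cy']],[0,0,1]]); 
    o=np.array(c['orientation'],float)
    M=o if o.shape==(3,3) else R.from_rotvec(o).as_matrix()
    return K,np.array(c['dist'],float),np.array(c['position']),M
def rays(n,uv):
    K,d,p,M=cam(n); q=cv2.undistortPoints(np.array(uv,float).reshape(-1,1,2),K,d).reshape(-1,2)
    return p,(np.c_[q[:,0],-q[:,1],-np.ones(len(q))])@M.T
def onz(n,uv,z):
    p,r=rays(n,uv); return p+r*((z-p[2])/r[:,2])[:,None]
def cloud(n,D,mask):
    v,u=np.nonzero(mask&(D>0)); p,r=rays(n,np.c_[u,v]); return p+r*D[v,u][:,None]
def proj(n,P):
    K,d,p,M=cam(n); c=(np.atleast_2d(P)-p)@M*[1,-1,-1]
    return cv2.projectPoints(c,np.zeros(3),np.zeros(3),K,d)[0].reshape(-1,2)
E
python3 - <<'E'
from h import *
print(env.observe())
for n in("scene","top"):
    I,D=env.get_image(n); cv2.imwrite(f'pics/{n}0.png',I[:,:,::-1]); np.save(n+'.npy',D); print(env.camera_info(n))
E
```

```text
{'time': 0.0, 'qpos': array([ 1.08749253e+00,  5.28453820e-01,  1.43388368e+00, -3.23866645e-06,
        1.18140008e+00, -1.78496934e-01]), 'dq': array([-7.05798572e-04, -2.50894049e-04,  2.11128854e-05,  7.49110353e-04,
       -9.06195136e-04, -1.11858025e-03]), 'joint_torque': array([-6.50149905e-04, -4.42351127e+01, -1.78026867e+01, -3.79778794e-04,
        8.48813681e-03, -3.41989869e-05]), 'eef_pos': array([0.18720577, 0.59556475, 0.23034712]), 'eef_rot': array([-0.47683066, -3.10449133,  0.00318729]), 'wrist_force': array([-0.26509803,  0.27946519, -0.63280089]), 'moment': array([-0.00298737, -0.06694553, -0.02727846]), 'grasp_force': 0.0, 'width': 1.0044065816936933}
{'fov_y': 56.586974974565926, 'cx': 319.95762931057334, 'cy': 238.66542667036853, 'dist': array([0.00857845, 0.        , 0.        , 0.        , 0.        ]), 'position': array([ 0.20377427, -0.57274108,  0.64178932]), 'orientation': array([ 0.83774339, -0.2222781 , -0.48265232])}
{'fov_y': 47.21874091385694, 'cx': 322.79511296268043, 'cy': 248.17085075317357, 'dist': array([-0.06100396,  0.        ,  0.        ,  0.        ,  0.        ]), 'position': array([3.98845714e-01, 6.51202442e-05, 1.27271275e+00]), 'orientation': array([ 0.07162762, -0.09039986, -1.58139951])}
```

View pics/scene0.png

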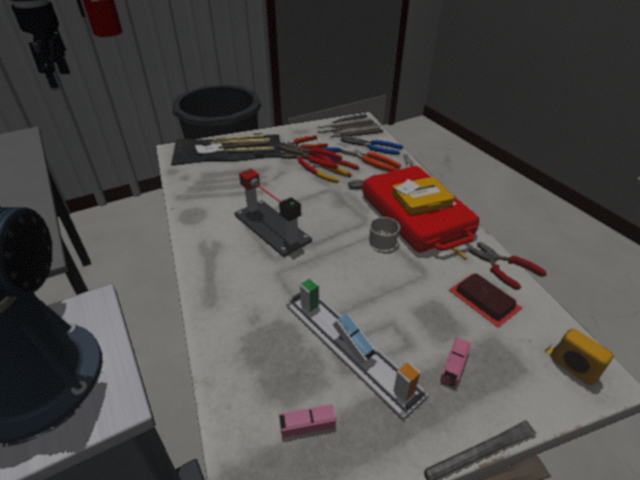

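View pics/top0.png

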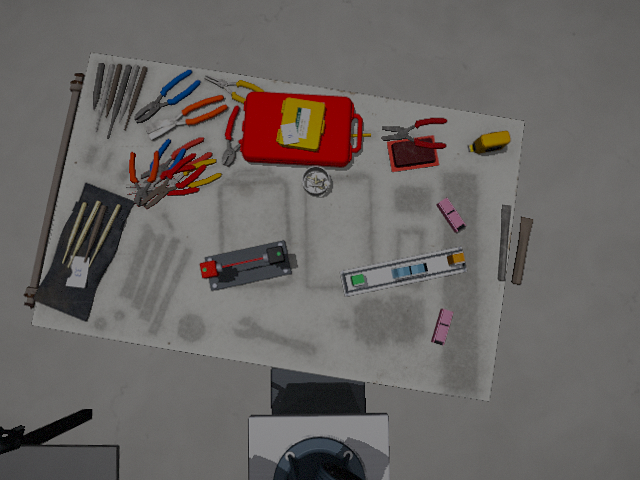

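The scene view shows green at (308,295), the tipped cell at (352,338) and amber at (405,383), with two pink decoys. The top view shows the lane from (343,290) to (466,255), the gate around (244,265) and the tin at (317,181).

```bash
cat > m.py <<'E'
from h import *
I=cv2.imread('pics/top0.png'); D=np.load('top.npy')
def rect(box,z0,z1,name):
    m=np.zeros(D.shape,bool); x0,y0,x1,y1=box; m[y0:y1,x0:x1]=1
    P=cloud('top',D,m); 
    s=P[(P[:,2]>z0)&(P[:,2]<z1)]
    r=cv2.minAreaRect(s[:,:2].astype(np.float32)*1000); print(name,len(s),r, 'zmed',np.median(s[:,2])); return P
for b,n in(((325,230,480,310),'lane'),((185,225,305,305),'gate')):
    P=rect(b,.006,.03,n); print(np.percentile(P[:,2],[1,5,20,50]))
hsv=cv2.cvtColor(I,cv2.COLOR_BGR2HSV)
def col(lo,hi,box,z,n):
    m=cv2.inRange(hsv,lo,hi); k=np.zeros_like(m); x0,y0,x1,y1=box; k[y0:y1,x0:x1]=m[y0:y1,x0:x1]
    c=max(cv2.findContours(k,0,1)[0],key=cv2.contourArea); r=cv2.minAreaRect(c)
    print(n,r,onz('top',[r[0]],z)*1000, 'rect',np.round(onz('top',cv2.boxPoints(r),z)[:,:2]*1000,1).tolist()); return k
col((40,60,40),(85,255,255),(325,230,480,310),.065,'green')
col((8,90,60),(35,255,255),(325,230,480,310),.065,'amber')
col((90,50,60),(125,255,255),(375,240,440,290),.05,'cell')
k=np.zeros(D.shape,np.uint8); k[225:305,190:300]=cv2.inRange(hsv,(0,120,90),(8,255,255))[225:305,190:300]
v,u=np.nonzero(k); m=u>222; Q=onz('top',np.c_[u[m],v[m]],.095)[:,:2]*1000
l=cv2.fitLine(Q.astype(np.float32),2,0,.01,.01).ravel(); print('beam',l,np.degrees(np.arctan2(-l[0],l[1])),Q.min(0),Q.max(0))
m=u<218; print('emitter',onz('top',[[u[m].mean(),v[m].mean()]],.111)*1000)
cv2.imwrite('pics/z.png',np.vstack([cv2.resize(I[235:305,325:480],None,fx=5,fy=4.2,interpolation=2)[:, :775],cv2.resize(I[225:305,185:305],(775,300),interpolation=2)]))
E
python3 m.py
```

```text
lane 2421 ((478.3551940917969, -197.70252990722656), (354.74737548828125, 183.09881591796875), 89.14491271972656) zmed 0.010495928607029859
[-0.00606508 -0.00423831 -0.00199903  0.00074681]
gate 2041 ((495.26556396484375, 148.3252410888672), (236.0088348388672, 180.60894775390625), 89.43834686279297) zmed 0.00968926286231464
[-0.00601857 -0.00422521 -0.00191975  0.00098022]
green ((357.1764831542969, 279.20587158203125), (9.216353416442871, 12.369317054748535), 75.96376037597656) [[454.03927354 -89.9536862   65.        ]] rect [[460.8, -74.4], [467.1, -101.0], [447.3, -105.5], [441.1, -79.0]]
amber ((458.00006103515625, 257.5), (8.731282234191895, 12.369317054748535), 75.96376037597656) [[ 499.2685087  -315.30944162   65.        ]] rect [[505.6, -299.7], [511.9, -326.9], [493.0, -330.9], [486.6, -303.8]]
cell ((400.5999755859375, 271.70001220703125), (8.785684585571289, 18.00522804260254), 77.47119140625) [[ 470.2432253 -188.6022664   50.       ]] rect [[475.7, -166.9], [484.0, -206.6], [464.7, -210.3], [456.5, -170.7]]
beam [ 2.1323526e-01 -9.7700089e-01  4.9214130e+02  1.5939671e+02] -167.68797 [482.26532405 116.28656587] [500.83746985 200.19735661]
emitter [[477.94291573 228.96608059 111.        ]]
```

View pics/z.png

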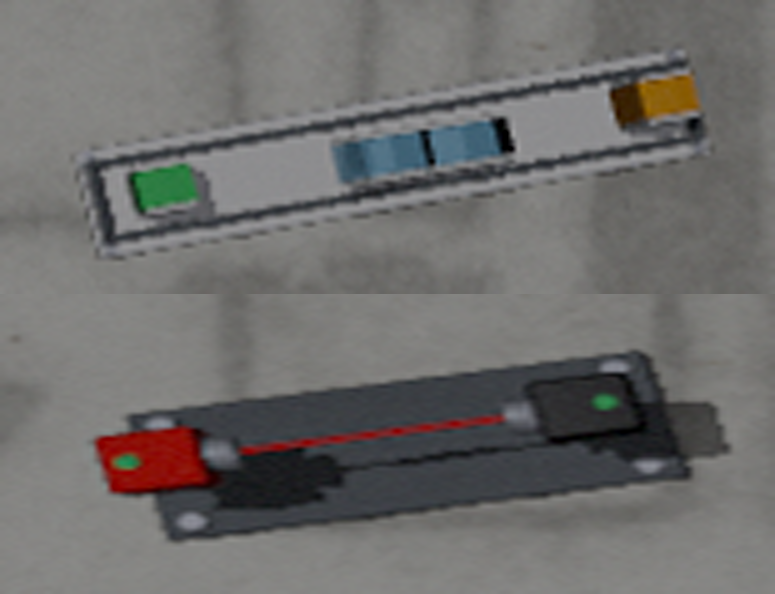

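The crop shows the lane's corners, the gate base corners, the red beam from (245,452) to (507,419) in the crop, and the cell's two black bands with the foot toward amber. I'll use these as checks on the lane and gate poses.

```bash
cat > m2.py <<'E'
from h import *
import json
lc=onz('top',[(341,272.6),(345.4,296.2),(467,270.7),(462,246.9)],.010)[:,:2]*1000
gc=onz('top',[(205.1,257.3),(211.3,290.6),(291.8,272.5),(284.9,239.9)],.010)[:,:2]*1000
for n,c in(('lane',lc),('gate',gc)):
    d=(c[0]+c[1]-c[2]-c[3])/2; w=(c[0]+c[3]-c[1]-c[2])/2
    print(n,c.mean(0),np.hypot(*d),np.hypot(*w),'yaw by y',np.degrees(np.arctan2(-d[0],d[1])),'by x',np.degrees(np.arctan2(w[1],w[0])))
b=onz('top',[(222.9,267.1),(263.5,258.3)],.095)[:,:2]*1000; d=b[0]-b[1]; print('beam',b.mean(0),np.hypot(*d),np.degrees(np.arctan2(-d[0],d[1])))
b=onz('top',[(204.7,269.5),(278.5,253.8)],.111)[:,:2]*1000; d=b[0]-b[1]; print('dots',b.mean(0),np.hypot(*d),np.degrees(np.arctan2(-d[0],d[1])))
I,D=env.get_image('scene'); hsv=cv2.cvtColor(I,cv2.COLOR_RGB2HSV)
for n,lo,hi,(x0,y0,x1,y1) in(('beam',(0,110,60),(8,255,255),(258,184,284,203)),('beam2',(172,110,60),(180,255,255),(258,184,284,203))):
    v,u=np.nonzero(cv2.inRange(hsv,lo,hi)[y0:y1,x0:x1]); print(n,len(u))
    if len(u)>5:
        Q=onz('scene',np.c_[u+x0,v+y0],.095)[:,:2]*1000; l=cv2.fitLine(Q.astype(np.float32),2,0,.01,.01).ravel(); print(l,Q.mean(0),Q.min(0),Q.max(0))
def up(c,n): return cv2.resize(c,None,fx=n,fy=n,interpolation=2)
A=up(I[268:418,280:435,::-1],3); B=up(I[160:260,225:320,::-1],3)
C=np.zeros((450,465+285,3),np.uint8); C[:,:465]=A; C[:300,465:]=B; cv2.imwrite('pics/s2.png',C)
E
python3 m2.py
```

```text
lane [ 472.87601501 -203.24460663] 288.56177340906936 55.7631395613717 yaw by y 11.110170299232083 by x 9.720729324898272
gate [492.22121551 156.3155898 ] 188.8826011244562 77.78536579693848 yaw by y 11.883422899665549 by x 11.24238317601655
beam [491.06496572 156.73015838] 89.17116926147472 11.630543221406196
dots [492.08926612 157.98592501] 159.83078227686937 11.411247918286836
beam 26
[ 1.8678072e-01 -9.8240161e-01  4.9218774e+02  1.6932825e+02] [492.18775144 169.32825542] [485.15651088 126.89936461] [500.69806807 202.00722116]
beam2 0
```

View pics/s2.png

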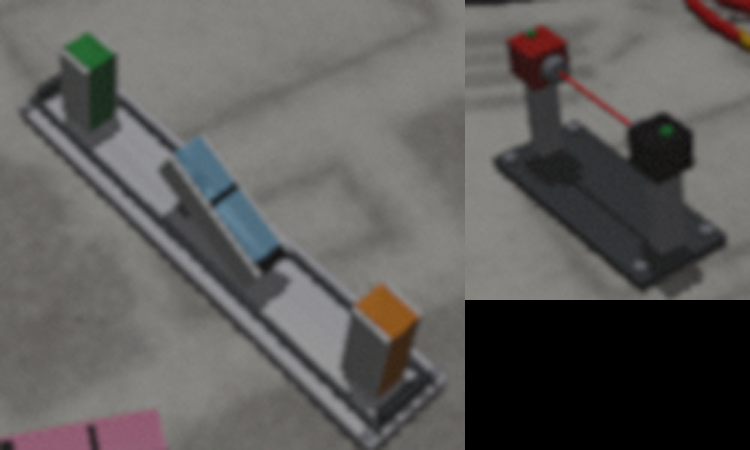

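Call:
move_arm(targets=[[-1,[6.2,-8.8,0],-12.3],[-1,[6.2,-8.8,0],-12.3],[-1,[6.2,-8.8,0],-12.3],[-1,[6.2,-8.8,0],-12.3],[-1,[6.2,-8.8,0],-12.3],[-1,[6.2,-8.8,0],-12.3],[-1,[6.2,-8.8,0],-12.3],[-1,[6.2,-8.8,0],-12.3],[-1,[6.2,-8.8,0],-12.3],[-1,[6.2,-8.8,0],-12.3],[-1,[5.67,-15.7,0],-12.3],[-1,[5.67,-15.7,0],-12.3],[-1,[5.67,-15.7,0],-12.3],[-1,[5.67,-15.7,0],-12.3],[-1,[5.67,-15.7,0],-12.3],[-1,[5.67,-15.7,0],-12.3],[-1,[5.67,-15.7,0],-12.3],[-1,[5.67,-15.7,0],-12.3],[-1,[5.67,-15.7,0],-12.3],[-1,[5.67,-15.7,0],-12.3]], grip_force=20)

```text
time: 2.15
eef_pos: [0.4705, -0.1888, 0.2309]
eef_rot: [-1.999, -2.422, -0.001]
wrist_force: [-0.7, 0.1, 0.1]
width: 1.003
grasp_force: 0.0
```

```bash
cat > st.py <<'E'
from h import *
o=env.observe(); M=R.from_rotvec(o['eef_rot']).as_matrix()
print('t',o['time'],'tcp',np.round(o['eef_pos']*1000,1),'yaw',np.degrees(np.arctan2(M[1,1],M[0,1])).round(2),'z',M[:,2].round(3),'F',o['wrist_force'].round(2),'M',o['moment'].round(3),'w',o['width'].round(4),o['grasp_force'])
E
python3 st.py
python3 - <<'E'
from h import *
# scene check of lane corners and cell head edges predicted
y=np.radians(11.2)
def L(p,c=(473,-203)): p=np.array(p,float); return np.c_[c[0]+np.cos(y)*p[:,0]-np.sin(y)*p[:,1],c[1]+np.sin(y)*p[:,0]+np.cos(y)*p[:,1],p[:,2]]/1000
P=proj('scene',L([(-30,145,10),(-30,-145,10),(30,-145,10),(-13,23,65),(13,23,65),(-13,33.2,42)]))
print(np.round((P-[280,268])*3,0).tolist(),'seen lane (22,112),(372,447),(443,380)')
E
```

```text
[[12.0, 109.0], [370.0, 451.0], [447.0, 378.0], [168.0, 157.0], [203.0, 132.0], [155.0, 172.0]] seen lane (22,112),(372,447),(443,380)Traceback (most recent call last):
  File "st.py", line 3, in <module>
    print('t',o['time'],'tcp',np.round(o['eef_pos']*1000,1),'yaw',np.degrees(np.arctan2(M[1,1],M[0,1])).round(2),'z',M[:,2].round(3),'F',o['wrist_force'].round(2),'M',o['moment'].round(3),'w',o['width'].round(4),o['grasp_force'])
                                                                                                                                                                                                ^^^^^^^^^^^^^^^^
AttributeError: 'float' object has no attribute 'round'
```

Call:
move_arm(targets=[[-1,[0,-0.01,-1],0],[-1,[0,-0.01,-2],0],[-1,[0,-0.01,-3],0],[-1,[0,-0.01,-3.5],0],[-1,[0,-0.01,-3.8],0],[-1,[0,-0.01,-4.05],0],[-1,[0,-0.01,-4.05],0],[0,[0,-0.01,-4.05],0],[0,[0,-0.01,-4.05],0],[0.3,[0,-0.01,-4.05],0],[0.3,[0,-0.01,-4.05],0],[0.3,[0,-0.01,-4.05],0],[0.3,[0,-0.01,-4.05],0]], grip_force=20)

```text
time: 3.45
eef_pos: [0.4711, -0.1895, 0.0291]
eef_rot: [1.997, 2.424, 0.0]
wrist_force: [-0.2, 0.1, 0.3]
width: 0.351
grasp_force: 0.0
```

```bash
sed -i "s/o\['width'\].round(4)/o['width']/" st.py; python3 st.py
python3 - <<'E'
from h import *
I,D=env.get_image('scene'); cv2.imwrite('pics/s3.png',cv2.resize(I[240:400,270:430,::-1],(600,600),interpolation=2))
E
```

```text
t 3.45 tcp [ 471.1 -189.5   29.1] yaw 11.02 z [ 0. -0. -1.] F [-0.23  0.12  0.26] M [-0.032  0.011 -0.034] w 0.3509145433027579 0.0
```

View pics/s3.png

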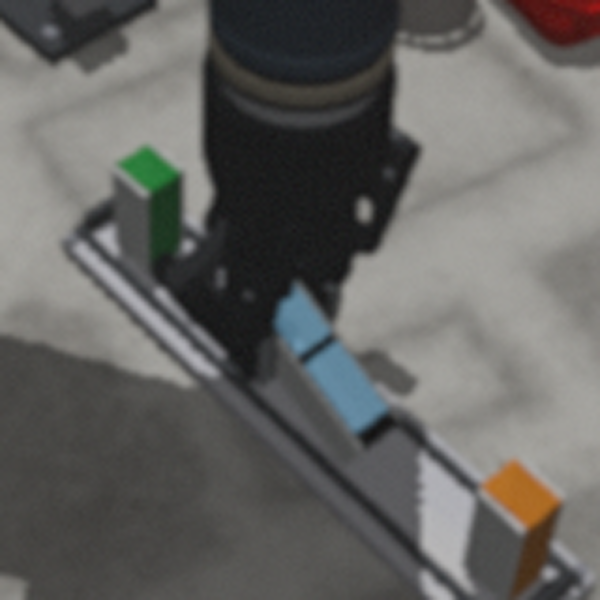

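The fingers straddle the cell above the upper band (band at (315,347) in the crop), with a small gap remaining on each side. I'll close gently to see how the force depends on the closure.

Call:
move_arm(targets=[[0.38,[0,0,0],0],[0.38,[0,0,0],0],[0.4,[0,0,0],0],[0.4,[0,0,0],0],[0.4,[0,0,0],0]], grip_force=20)

```text
time: 4.0
eef_pos: [0.4711, -0.1894, 0.0288]
eef_rot: [1.997, 2.425, -0.0]
wrist_force: [0.3, 0.2, 0.8]
width: 0.304
grasp_force: 11.2
```

Call:
move_arm(targets=[[0.4,[0,0,0.15],0],[0.4,[0,0,0.3],0],[0.4,[0,0,0.5],0],[0.4,[0,0,0.75],0],[0.4,[0,0,1.0],0],[0.4,[0,0,1.0],0],[0.4,[0,0,1.0],0]])

```text
time: 4.7
eef_pos: [0.4713, -0.1895, 0.0795]
eef_rot: [1.997, 2.424, 0.0]
wrist_force: [-0.1, 0.2, -0.9]
width: 0.303
grasp_force: 11.2
```

```bash
python3 st.py
cat > look.py <<'E'
import sys
from h import *
I,D=env.get_image('scene'); n=sys.argv[1]; x0,y0,x1,y1=map(int,sys.argv[2:6])
cv2.imwrite(f'pics/{n}.png',cv2.resize(I[y0:y1,x0:x1,::-1],(600,600),interpolation=2))
E
python3 look.py s4 270 240 430 400
```

```text
t 4.7 tcp [ 471.3 -189.5   79.5] yaw 11.04 z [ 0.001 -0.001 -1.   ] F [-0.07  0.24 -0.87] M [ 0.032  0.013 -0.017] w 0.3026603313241809 11.178567856550217
```

View pics/s4.png

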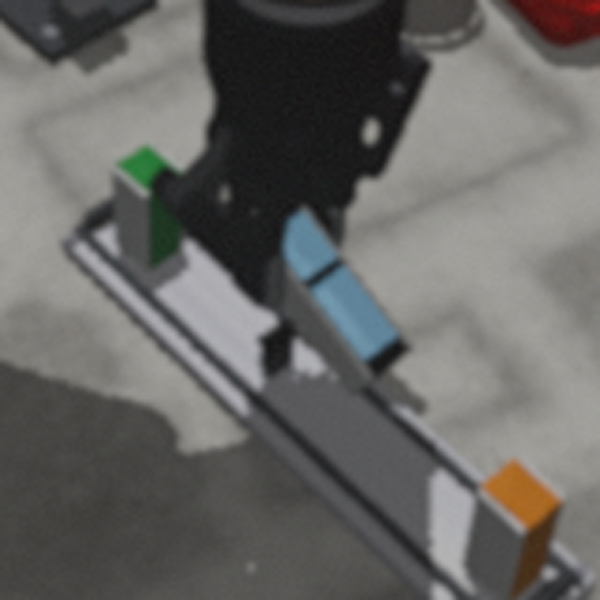

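The cell was lifted rigidly, still tilted. The head rest shows at (275,350). Next: shift it over free floor just above the surface and ease the grip.

Call:
move_arm(targets=[[0.4,[0.06,-0.28,0],0],[0.4,[0.11,-0.55,0],0],[0.4,[0.11,-0.55,-0.2],0],[0.4,[0.11,-0.55,-0.4],0],[0.4,[0.11,-0.55,-0.4],0],[0.397,[0.11,-0.55,-0.4],0],[0.397,[0.11,-0.55,-0.4],0],[0.394,[0.11,-0.55,-0.4],0],[0.394,[0.11,-0.55,-0.4],0]])

```text
time: 5.65
eef_pos: [0.4767, -0.2167, 0.0591]
eef_rot: [1.997, 2.425, 0.0]
wrist_force: [0.0, 0.7, -0.7]
width: 0.303
grasp_force: 7.1
```

```bash
python3 st.py
```

```text
t 5.65 tcp [ 476.7 -216.7   59.1] yaw 11.05 z [ 0. -0. -1.] F [ 0.    0.68 -0.7 ] M [ 0.009  0.005 -0.027] w 0.3028529707418252 7.092474102973938
```

```bash
cat > ang.py <<'E'
from h import *
# tilt of the cell: fit the plane of the blue (lane -y) face rays using silhouette: blue pixels' extreme along predicted axis
def ang(c=(473,-204),yaw=11.2):
    I,D=env.get_image('scene'); hsv=cv2.cvtColor(I,cv2.COLOR_RGB2HSV)
    m=cv2.inRange(hsv,(95,60,70),(115,255,255)); m[:230]=0; m[400:]=0; m[:,:280]=0; m[:,440:]=0
    v,u=np.nonzero(m); P=np.c_[u,v].astype(np.float32)
    l=cv2.fitLine(P,2,0,.01,.01).ravel(); print('blue n',len(u),'cen',P.mean(0).round(1),'line dir',l[:2].round(3),'u',u.min(),u.max(),'v',v.min(),v.max())
    o=env.observe(); g=np.array(o['eef_pos'])+[0,0,.019]; y=np.radians(yaw); Y=np.array([-np.sin(y),np.cos(y),0])
    for a in range(20,111,10):
        z=Y*np.cos(np.radians(a))+[0,0,np.sin(np.radians(a))]; n=-Y*np.sin(np.radians(a))+[0,0,np.cos(np.radians(a))]
        q=proj('scene',np.array([g+n*.0125-z*.056,g+n*.0125+z*.016])); d=q[0]-q[1]; print(a,q.round(0).tolist(),(d/np.hypot(*d)).round(3))
ang()
E
python3 ang.py
```

```text
blue n 475 cen [371.1 336. ] line dir [0.588 0.809] u 357 387 v 316 355
20 [[385.0, 350.0], [354.0, 313.0]] [0.633 0.774]
30 [[383.0, 353.0], [356.0, 314.0]] [0.568 0.823]
40 [[381.0, 355.0], [357.0, 315.0]] [0.499 0.867]
50 [[378.0, 356.0], [359.0, 316.0]] [0.421 0.907]
60 [[374.0, 356.0], [361.0, 317.0]] [0.331 0.944]
70 [[370.0, 355.0], [362.0, 319.0]] [0.221 0.975]
80 [[366.0, 353.0], [364.0, 321.0]] [0.08  0.997]
90 [[362.0, 351.0], [365.0, 323.0]] [-0.106  0.994]
100 [[358.0, 347.0], [366.0, 325.0]] [-0.348  0.937]
110 [[354.0, 343.0], [367.0, 327.0]] [-0.631  0.776]
```

Call:
move_arm(targets=[[0.391,[0,0,0],0],[0.389,[0,0,0],0],[0.389,[0,0,0],0],[0.388,[0,0,0],0],[0.388,[0,0,0],0]])

```text
time: 6.2
eef_pos: [0.4766, -0.2169, 0.0589]
eef_rot: [1.997, 2.425, 0.0]
wrist_force: [0.0, -0.3, 0.0]
width: 0.308
grasp_force: 0.0
```

```bash
python3 ang.py|head -1;python3 st.py
```

```text
blue n 316 cen [364.8 349.1] line dir [0.771 0.637] u 341 379 v 333 362
t 6.25 tcp [ 476.5 -216.8   58.8] yaw 11.04 z [ 0. -0. -1.] F [-0.41 -0.14  0.07] M [0.029 0.027 0.033] w 0.3062163296532577 0.0
```

```bash
python3 look.py s5 290 280 430 420; python3 ang.py|head -1
```

```text
blue n 324 cen [364.7 349. ] line dir [0.771 0.637] u 341 379 v 333 362
```

View pics/s5.png

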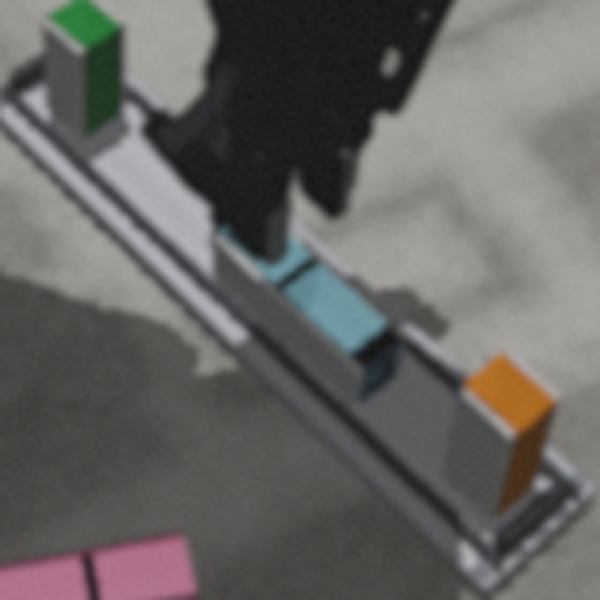

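Run:
```python
from h import *
W=onz('scene',[(382.6,360.5),(375.2,366.3),(340.2,333.7)],.035)*1000
y=np.radians(11.2); d=W[:,:2]-[473,-203.5]
print(np.c_[d@[np.cos(y),np.sin(y)],d@[-np.sin(y),np.cos(y)]].round(1))
Wb=onz('scene',np.array([(278,283),(302,265)])/4.286+[290,280],.035)*1000  # upper band, foot-side edge
d=Wb[:,:2]-[473,-203.5]; print('band',np.c_[d@[np.cos(y),np.sin(y)],d@[-np.sin(y),np.cos(y)]].round(1))
I,D=env.get_image('scene'); g=cv2.cvtColor(I,cv2.COLOR_RGB2GRAY)
K=onz('scene',np.array([[p,q] for p in range(350,386) for q in range(330,372)]),.035)*1000
# profile along the cell mid line on its top face
for yy in range(-85,-15,2):
    P=np.array([[473+np.cos(y)*x-np.sin(y)*yy,-203.5+np.sin(y)*x+np.cos(y)*yy,35] for x in(-4,0,4)])/1000
    q=proj('scene',P); print(yy,[int(g[int(round(b)),int(round(a))]) for a,b in q],end=' ')
```

```text
[[  5.7 -66.4]
 [-10.8 -66.1]
 [ -9.9  15.4]]
band [[ -8.5 -18.2]
 [  4.2 -18.3]]
-85 [92, 92, 85] -83 [90, 91, 85] -81 [93, 91, 82] -79 [90, 91, 83] -77 [87, 92, 88] -75 [80, 91, 92] -73 [50, 77, 90] -71 [38, 57, 82] -69 [33, 39, 67] -67 [37, 35, 49] -65 [33, 36, 39] -63 [29, 32, 27] -61 [23, 26, 23] -59 [35, 42, 54] -57 [89, 65, 87] -55 [137, 119, 133] -53 [142, 139, 140] -51 [143, 140, 140] -49 [140, 136, 139] -47 [143, 140, 139] -45 [142, 139, 139] -43 [141, 138, 138] -41 [143, 139, 139] -39 [142, 138, 138] -37 [143, 139, 140] -35 [143, 139, 140] -33 [135, 139, 140] -31 [131, 135, 138] -29 [124, 128, 138] -27 [126, 126, 134] -25 [126, 126, 129] -23 [118, 123, 121] -21 [106, 92, 103] -19 [57, 59, 57] -17 [91, 77, 89]
```

The cell has fallen flat on the lane floor: foot band at about lane y = -65, upper band centre at about -19. I'll regrip it there, flip it end for end and brace its foot on the fixed head rest to tilt it up.

Call:
move_arm(targets=[[0,[0,0,0],0],[0,[-0.02,0.1,0],0],[0,[-0.04,0.2,0],0],[0,[-0.04,0.2,-0.4],0],[0,[-0.04,0.2,-0.7],0],[0,[-0.04,0.2,-0.83],0],[0,[-0.04,0.2,-0.83],0],[0.3,[-0.04,0.2,-0.83],0],[0.3,[-0.04,0.2,-0.83],0],[0.45,[-0.04,0.2,-0.83],0],[0.45,[-0.04,0.2,-0.83],0],[0.45,[-0.04,0.2,-0.83],0]], grip_force=20)

```text
time: 7.6
eef_pos: [0.475, -0.2071, 0.018]
eef_rot: [1.997, 2.424, 0.0]
wrist_force: [-0.0, 0.4, 5.9]
width: 0.299
grasp_force: 20.7
```

```bash
python3 st.py
```

```text
t 7.6 tcp [ 475.  -207.1   18. ] yaw 11.03 z [ 0.001 -0.001 -1.   ] F [-0.02  0.35  5.95] M [0.114 0.041 0.022] w 0.2993504712877031 20.72264403104782
```

Call:
move_arm(targets=[[0,[0,0,0],0],[0,[0,0,0],0],[0,[-0.04,0.2,0.12],0],[0,[-0.08,0.39,0.12],0],[0,[-0.08,0.39,0.12],0],[0.3,[-0.08,0.39,0.12],0],[0.3,[-0.08,0.39,0.12],0],[0.4,[-0.08,0.39,0.12],0],[0.4,[-0.08,0.39,0.12],0],[0.4,[-0.08,0.39,0.12],0]])

```text
time: 8.6
eef_pos: [0.4708, -0.1875, 0.0233]
eef_rot: [1.998, 2.424, 0.0]
wrist_force: [1.2, 1.2, 0.2]
width: 0.301
grasp_force: 6.4
```

```bash
python3 st.py; python3 ang.py|head -1
```

```text
t 8.6 tcp [ 470.8 -187.5   23.3] yaw 11.02 z [ 0.001 -0.    -1.   ] F [1.22 1.22 0.21] M [ 0.105 -0.117  0.065] w 0.3014693435830166 6.39756515622139
blue n 456 cen [360.3 344.8] line dir [0.741 0.671] u 343 379 v 327 362
```

Call:
move_arm(targets=[[0.4,[0,0,0.1],0],[0.4,[0,-0.01,0.2],0],[0.4,[0.01,-0.04,0.35],0],[0.4,[0.02,-0.08,0.5],0],[0.4,[0.03,-0.14,0.65],0],[0.4,[0.04,-0.22,0.8],0],[0.4,[0.04,-0.22,0.8],0]])

```text
time: 9.35
eef_pos: [0.4736, -0.1996, 0.0646]
eef_rot: [1.996, 2.422, 0.0]
wrist_force: [-0.6, -0.2, -1.7]
width: 0.302
grasp_force: 6.3
```

```bash
python3 st.py
cat > ang2.py <<'E'
from h import *
# cell tilt from the black band: ray points of blue segment ends, in the lane's vertical plane through the grip
import sys
off=float(sys.argv[1]) if len(sys.argv)>1 else 0
I,D=env.get_image('scene'); hsv=cv2.cvtColor(I,cv2.COLOR_RGB2HSV)
m=cv2.inRange(hsv,(85,50,60),(120,255,255)); m[:200]=0; m[410:]=0; m[:,:280]=0; m[:,440:]=0
y=np.radians(11.2); X=np.array([np.cos(y),np.sin(y),0]); Y=np.array([-np.sin(y),np.cos(y),0]); c=np.array([.473,-.2035,0])
o=env.observe(); gx=(o['eef_pos']-c)@X
v,u=np.nonzero(m); p,r=rays('scene',np.c_[u,v])
s=((c-p)@X+gx)/(r@X); W=p+r*s[:,None]-c   # points in the plane x = grip x
A=np.c_[W@Y,W[:,2]]*1000; l=cv2.fitLine(A.astype(np.float32),2,0,.01,.01).ravel()
a=np.degrees(np.arctan2(l[1],l[0]))%180; t=(A-l[2:])@l[:2]
print('blue n',len(A),'tilt',a.round(1),'span',np.percentile(t,[2,98]).round(1),'cen',l[2:].round(1),'grip lane',((o['eef_pos']-c)@X*1000).round(1),((o['eef_pos']-c)@Y*1000).round(1))
E
python3 ang2.py
```

```text
t 9.35 tcp [ 473.6 -199.6   64.6] yaw 11.01 z [ 0.003 -0.002 -1.   ] F [-0.58 -0.17 -1.69] M [ 0.06   0.002 -0.03 ] w 0.3019594458037636 6.32246196269989
blue n 553 tilt 11.4 span [-35.3  36.6] cen [-33.8  66.2] grip lane 0.9 4.4
```

```bash
python3 look.py s6 290 260 430 400
```

```text
(no output)
```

View pics/s6.png

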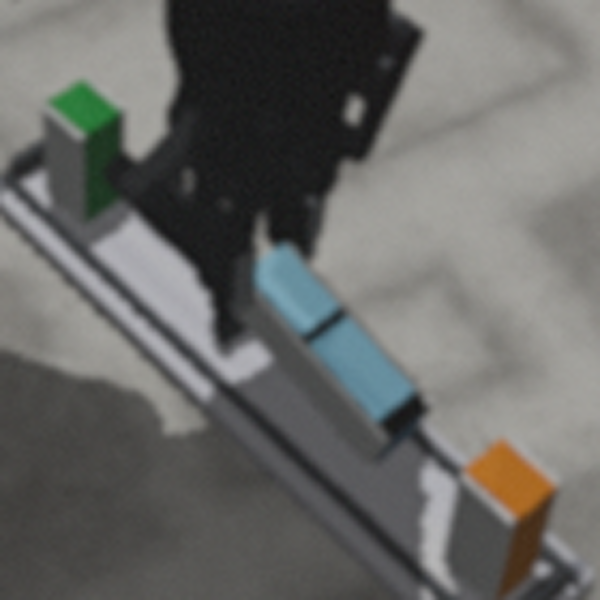

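The cell is lifted but remains nearly level, with the foot band at (405,412) in the crop near amber. The pads don't let it swing, so I'll measure the tilt and then brace the foot.

Run:
```python
from h import *
y=np.radians(11.2); X=np.array([np.cos(y),np.sin(y),0]); Y=np.array([-np.sin(y),np.cos(y),0]); c=np.array([.473,-.2035,0])
def pl(pts,x):
    p,r=rays('scene',np.array(pts)/4.286+[290,260]); s=((c-p)@X+x)/(r@X); W=p+r*s[:,None]-c; return (np.c_[W@Y,W[:,2]]*1000).round(1)
a=pl([(255,275),(303,350),(376,425)],.0009-.013); b=pl([(295,240),(347,310),(415,390)],.0009+.013)
print(a,b)
for q in(a,b): d=q[0]-q[2]; print(np.degrees(np.arctan2(d[1],d[0])),np.hypot(*d));
```

```text
[[ -6.3  82.8]
 [-32.7  65. ]
 [-69.9  59.7]] [[ -1.1  77.3]
 [-29.8  63.4]
 [-65.6  51.9]]
19.961403576152698 67.66513134547218
21.494443339475314 69.32106461963781
```

```bash
python3 ang.py
```

```text
blue n 520 cen [366.3 337.5] line dir [0.664 0.748] u 348 385 v 317 357
20 [[376.0, 341.0], [346.0, 305.0]] [0.633 0.774]
30 [[374.0, 344.0], [347.0, 305.0]] [0.568 0.823]
40 [[372.0, 346.0], [349.0, 306.0]] [0.499 0.867]
50 [[369.0, 347.0], [350.0, 307.0]] [0.423 0.906]
60 [[366.0, 347.0], [352.0, 309.0]] [0.335 0.942]
70 [[362.0, 346.0], [353.0, 310.0]] [0.228 0.974]
80 [[358.0, 345.0], [355.0, 312.0]] [0.093 0.996]
90 [[354.0, 342.0], [356.0, 314.0]] [-0.084  0.996]
100 [[350.0, 339.0], [357.0, 316.0]] [-0.317  0.949]
110 [[346.0, 335.0], [358.0, 318.0]] [-0.595  0.804]
```

Call:
move_arm(targets=[[0.4,[0,0,0.3],0],[0.4,[0,0,0],0],[0.4,[0,0,0.3],0],[0.4,[0,0,0],0],[0.4,[0,0,0.3],0],[0.4,[0,0,0],0]])

```text
time: 10.1
eef_pos: [0.4739, -0.199, 0.0648]
eef_rot: [1.994, 2.422, 0.001]
wrist_force: [0.8, -0.3, -1.6]
width: 0.299
grasp_force: 8.2
```

```bash
python3 ang.py | head -1;python3 st.py
```

```text
blue n 495 cen [362.  336.6] line dir [0.482 0.876] u 349 377 v 313 359
t 10.15 tcp [ 472.2 -197.8   62.1] yaw 11.03 z [-0.001  0.001 -1.   ] F [-0.4  -0.59 -0.51] M [-0.117 -0.067 -0.011] w 0.30245040100417253 8.738611936569214
```

Vertical shaking works: the tilt went from about 18° to 43°. I'll raise it for room and repeat.

Call:
move_arm(targets=[[0.4,[0,0,0.4],0],[0.4,[0,0,0.8],0],[0.4,[0,0,0.5],0],[0.4,[0,0,0.8],0],[0.4,[0,0,0.5],0],[0.4,[0,0,0.8],0],[0.4,[0,0,0.5],0],[0.4,[0,0,0.8],0],[0.4,[0,0,0.8],0]])

```text
time: 11.05
eef_pos: [0.4727, -0.1984, 0.1037]
eef_rot: [1.997, 2.424, 0.0]
wrist_force: [0.6, -0.9, -0.8]
width: 0.301
grasp_force: 8.4
```

```bash
python3 ang.py;python3 st.py
```

```text
blue n 514 cen [362.5 320.9] line dir [0.472 0.881] u 349 378 v 297 344
20 [[378.0, 325.0], [347.0, 288.0]] [0.64  0.769]
30 [[376.0, 328.0], [349.0, 288.0]] [0.571 0.821]
40 [[374.0, 330.0], [350.0, 289.0]] [0.499 0.867]
50 [[371.0, 331.0], [352.0, 290.0]] [0.42  0.907]
60 [[368.0, 332.0], [353.0, 291.0]] [0.33  0.944]
70 [[364.0, 331.0], [355.0, 293.0]] [0.222 0.975]
80 [[360.0, 329.0], [357.0, 295.0]] [0.088 0.996]
90 [[355.0, 327.0], [358.0, 297.0]] [-0.084  0.996]
100 [[351.0, 324.0], [359.0, 299.0]] [-0.306  0.952]
110 [[347.0, 320.0], [360.0, 301.0]] [-0.57   0.822]
t 11.1 tcp [ 472.7 -198.4  103.4] yaw 11.04 z [ 0. -0. -1.] F [ 0.48  0.6  -0.46] M [0.023 0.003 0.032] w 0.3013256768493496 8.356006443500519
```

Call:
move_arm(targets=[[0.398,[0,0,0],0],[0.398,[0.1,-0.5,0.5],0],[0.398,[0,0,0],0],[0.398,[0.1,-0.5,0.5],0],[0.398,[0,0,0],0],[0.398,[0.1,-0.5,0.5],0],[0.398,[0,0,0],0],[0.398,[0,0,0],0]])

```text
time: 11.9
eef_pos: [0.4694, -0.1952, 0.1013]
eef_rot: [-1.991, -2.419, 0.001]
wrist_force: [-1.4, 1.2, -1.6]
width: 0.302
grasp_force: 7.3
```

```bash
python3 ang.py | head -1;python3 st.py
```

```text
blue n 285 cen [351.5 319. ] line dir [0.092 0.996] u 347 357 v 298 340
t 11.95 tcp [ 470.6 -196.6  102.1] yaw 11.11 z [-0.005  0.003 -1.   ] F [ 0.43 -0.47 -2.03] M [-0.024  0.01  -0.009] w 0.30550457607214876 7.327421084046364
```

Call:
move_arm(targets=[[0.4,[0,0,0],0],[0.4,[0.03,-0.15,0],0],[0.4,[0.06,-0.3,0],0],[0.4,[0.09,-0.45,0],0],[0.4,[0.12,-0.6,0],0],[0.4,[0.12,-0.6,0],0],[0.4,[0.12,-0.6,0],0]])

```text
time: 12.65
eef_pos: [0.4784, -0.2286, 0.1033]
eef_rot: [-1.998, -2.424, -0.0]
wrist_force: [-0.2, 1.0, -1.8]
width: 0.297
grasp_force: 7.3
```

```bash
python3 ang.py;python3 st.py; python3 look.py s7 290 230 430 370
```

```text
blue n 285 cen [368.4 331. ] line dir [0.085 0.996] u 363 374 v 310 351
20 [[393.0, 338.0], [361.0, 299.0]] [0.641 0.767]
30 [[391.0, 341.0], [363.0, 300.0]] [0.573 0.82 ]
40 [[389.0, 343.0], [364.0, 301.0]] [0.499 0.866]
50 [[386.0, 344.0], [366.0, 302.0]] [0.418 0.908]
60 [[382.0, 344.0], [368.0, 303.0]] [0.324 0.946]
70 [[378.0, 343.0], [369.0, 305.0]] [0.21  0.978]
80 [[373.0, 342.0], [371.0, 307.0]] [0.067 0.998]
90 [[369.0, 339.0], [372.0, 309.0]] [-0.118  0.993]
100 [[364.0, 336.0], [373.0, 311.0]] [-0.354  0.935]
110 [[360.0, 331.0], [374.0, 313.0]] [-0.623  0.782]
t 12.7 tcp [ 478.2 -228.2  103.2] yaw 11.02 z [-0.001  0.001 -1.   ] F [ 0.77  0.06 -1.1 ] M [ 0.04  -0.037 -0.024] w 0.3040078953581321 7.32756145298481
```

View pics/s7.png

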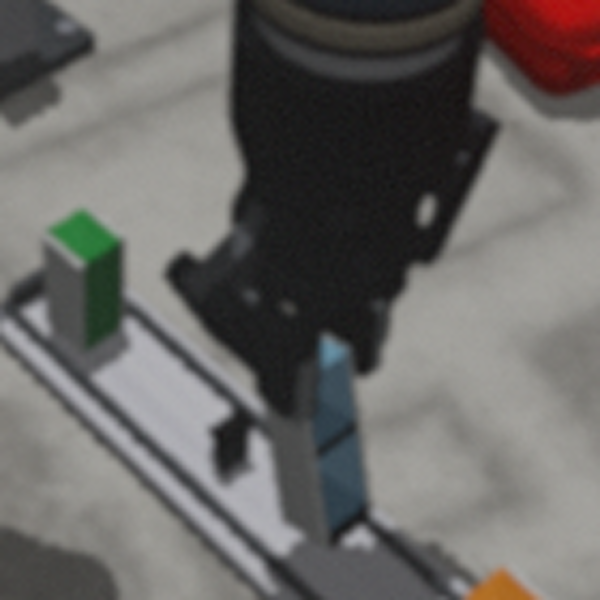

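The cell hangs nearly upright (about 79°) from the pads. The blue face's foot corner is at (330,540) and the head rest at (232,445) in the crop. I'll compute the foot's height before setting it down.

Run:
```python
from h import *
y=np.radians(11.2); X=np.array([np.cos(y),np.sin(y),0]); Y=np.array([-np.sin(y),np.cos(y),0]); c=np.array([.473,-.2035,0])
o=env.observe(); g=o['eef_pos']-c; print('grip lane',g@X*1000,g@Y*1000)
p,r=rays('scene',np.array([(330,543),(288,520),(317,445),(318,360)])/4.286+[290,230]); s=((c-p)@X+g@X-.013)/(r@X); W=p+r*s[:,None]-c; print((np.c_[W@Y,W[:,2]]*1000).round(1))
```

```text
grip lane 0.3364527401572837 -25.032969719281187
[[-49.2  43.7]
 [-27.9  34.8]
 [-38.1  90.7]
 [-34.6 133.9]]
```

Call:
move_arm(targets=[[0.4,[0,0,-0.1],0],[0.4,[0,0,-0.2],0],[0.4,[0,0,-0.3],0],[0.4,[0,0,-0.38],0],[0.4,[0,0,-0.44],0],[0.4,[0,0,-0.48],0],[0.4,[0,0,-0.48],0]])

```text
time: 13.45
eef_pos: [0.4794, -0.2291, 0.0804]
eef_rot: [1.996, 2.423, -0.0]
wrist_force: [-0.7, 0.4, 5.9]
width: 0.306
grasp_force: 8.5
```

```bash
python3 ang.py | head -1;python3 st.py
```

```text
blue n 263 cen [367.7 339.6] line dir [0.061 0.998] u 363 373 v 319 359
t 13.5 tcp [ 479.3 -229.1   80.4] yaw 11.04 z [ 0.002 -0.002 -1.   ] F [-0.24  0.65  6.07] M [0.053 0.165 0.028] w 0.30007857785735775 8.46808835864067
```

Call:
move_arm(targets=[[0.4,[0.01,-0.06,0.02],0],[0.4,[0.025,-0.12,0.03],0],[0.4,[0.035,-0.18,0.04],0],[0.4,[0.045,-0.23,0.04],0],[0.4,[0.055,-0.28,0.04],0],[0.4,[0.055,-0.28,0.04],0]])

```text
time: 14.1
eef_pos: [0.4814, -0.2428, 0.0811]
eef_rot: [1.998, 2.424, -0.0]
wrist_force: [0.3, 0.5, -2.3]
width: 0.303
grasp_force: 7.6
```

```bash
python3 ang.py;python3 st.py
```

```text
blue n 261 cen [373.9 345.1] line dir [0.049 0.999] u 369 379 v 324 365
20 [[399.0, 353.0], [367.0, 315.0]] [0.638 0.77 ]
30 [[397.0, 356.0], [369.0, 315.0]] [0.571 0.821]
40 [[395.0, 358.0], [370.0, 316.0]] [0.499 0.866]
50 [[391.0, 359.0], [372.0, 317.0]] [0.418 0.908]
60 [[388.0, 359.0], [374.0, 319.0]] [0.323 0.946]
70 [[383.0, 358.0], [375.0, 320.0]] [0.207 0.978]
80 [[379.0, 356.0], [377.0, 322.0]] [0.058 0.998]
90 [[374.0, 353.0], [378.0, 324.0]] [-0.136  0.991]
100 [[370.0, 350.0], [379.0, 327.0]] [-0.385  0.923]
110 [[365.0, 346.0], [380.0, 329.0]] [-0.663  0.749]
t 14.15 tcp [ 481.2 -242.5   81.1] yaw 11.02 z [-0.  0. -1.] F [ 0.38 -0.28 -3.09] M [ 0.043 -0.03   0.045] w 0.3047179713374084 7.629003077745438
```

Call:
move_arm(targets=[[0.4,[0,-0.02,-0.02],0],[0.4,[0,-0.02,-0.03],0],[0.39,[0,-0.02,-0.03],0],[0.385,[0,-0.02,-0.03],0],[0.38,[0,-0.02,-0.03],0],[0.37,[0,-0.02,-0.03],0],[0.35,[0,-0.02,-0.03],0],[0.35,[0,-0.02,-0.03],0],[0.35,[0,-0.02,-0.03],0]])

```text
time: 15.05
eef_pos: [0.4813, -0.2433, 0.0797]
eef_rot: [-1.997, -2.425, -0.0]
wrist_force: [0.6, -0.1, 0.4]
width: 0.323
grasp_force: 0.0
```

```bash
python3 ang.py|head -1;python3 st.py
```

```text
blue n 224 cen [377.5 339.8] line dir [0.212 0.977] u 370 385 v 328 362
t 15.1 tcp [ 481.2 -243.3   79.7] yaw 11.04 z [-0.  0. -1.] F [ 0.01 -0.9   0.15] M [-0.034 -0.008  0.017] w 0.3237502906005734 0.0
```

```bash
cat > rows.py <<'E'
from h import *
I,D=env.get_image('scene'); hsv=cv2.cvtColor(I,cv2.COLOR_RGB2HSV)
m=cv2.inRange(hsv,(85,40,30),(125,255,255)); m[:300]=0; m[375:]=0; m[:,:335]=0; m[:,410:]=0
n,lab,s,_=cv2.connectedComponentsWithStats(m); print(s[1:][s[1:,4]>15].tolist())
for v in range(316,374,3):
    u=np.nonzero(m[v])[0]; print(v,(u.min(),u.max(),len(u)) if len(u) else '-', hsv[v,355:395:3,2].tolist())
E
python3 rows.py
```

```text
[[369, 325, 13, 45, 385]]
316 - [53, 31, 35, 30, 30, 29, 30, 33, 30, 33, 55, 108, 158, 159]
319 - [36, 33, 45, 69, 30, 32, 30, 31, 26, 28, 51, 138, 150, 152]
322 - [29, 32, 32, 31, 31, 29, 29, 28, 28, 27, 54, 138, 138, 141]
325 (np.int64(370), np.int64(370), 1) [30, 27, 33, 30, 30, 62, 131, 37, 29, 32, 76, 134, 136, 136]
328 (np.int64(370), np.int64(376), 7) [29, 28, 31, 31, 29, 83, 162, 128, 57, 30, 100, 145, 150, 137]
331 (np.int64(370), np.int64(381), 12) [30, 32, 33, 29, 39, 91, 162, 162, 144, 81, 134, 154, 154, 143]
334 (np.int64(369), np.int64(381), 13) [79, 29, 30, 35, 56, 110, 164, 161, 142, 114, 158, 160, 154, 149]
337 (np.int64(369), np.int64(380), 12) [115, 28, 30, 36, 59, 120, 163, 120, 81, 115, 163, 162, 159, 156]
340 (np.int64(372), np.int64(380), 9) [181, 98, 30, 39, 56, 84, 93, 81, 81, 114, 163, 163, 162, 156]
343 (np.int64(372), np.int64(380), 9) [184, 178, 67, 50, 58, 76, 69, 73, 81, 130, 164, 163, 160, 159]
346 (np.int64(373), np.int64(380), 8) [181, 179, 88, 76, 77, 82, 69, 68, 68, 130, 157, 153, 152, 153]
349 (np.int64(373), np.int64(379), 7) [183, 180, 87, 78, 77, 81, 68, 65, 46, 128, 154, 154, 150, 146]
352 (np.int64(373), np.int64(380), 8) [180, 180, 89, 78, 77, 80, 57, 57, 79, 130, 153, 143, 137, 135]
355 (np.int64(373), np.int64(380), 8) [182, 179, 87, 78, 77, 80, 66, 79, 84, 126, 153, 142, 147, 143]
358 (np.int64(372), np.int64(380), 9) [176, 180, 87, 77, 77, 82, 67, 78, 81, 64, 66, 102, 143, 146]
361 (np.int64(372), np.int64(379), 8) [98, 174, 89, 80, 76, 80, 68, 68, 76, 132, 57, 53, 86, 91]
364 (np.int64(372), np.int64(379), 8) [94, 93, 82, 76, 75, 80, 66, 65, 47, 87, 94, 58, 52, 88]
367 (np.int64(372), np.int64(376), 5) [178, 108, 51, 78, 77, 80, 64, 39, 71, 94, 95, 92, 61, 49]
370 - [146, 178, 76, 48, 77, 78, 35, 74, 95, 95, 94, 94, 94, 69]
373 - [83, 96, 90, 71, 49, 83, 89, 95, 94, 95, 95, 94, 93, 94]
```

Call:
move_arm(targets=[[0.2,[0,0,0],0],[0,[0,0,0],0],[0,[0,0,0],0],[0,[0,0,0.5],0],[0,[0,0,1.2],0],[0,[0,0,2],0],[0,[0,0,2],0]])

```text
time: 15.85
eef_pos: [0.4843, -0.2455, 0.1848]
eef_rot: [1.99, 2.416, 0.0]
wrist_force: [0.7, -0.8, 0.5]
width: 0.503
grasp_force: 0.0
```

```bash
python3 rows.py|cut -c1-60;python3 look.py s8 290 230 430 370; python3 st.py
python3 - <<'E'
from h import *
# predicted vertical edge, lane -y/-x corner of cell
for x,y in((.4695,-.262),):
    print(proj('scene',np.array([[x,y,z] for z in(.01,.05,.09)])).round(1))
E
```

```text
[[364, 326, 20, 45, 405]]
316 - [152, 153, 153, 153, 155, 155, 152, 149, 151, 151, 152
319 - [154, 156, 155, 156, 154, 153, 153, 152, 151, 146, 146
322 - [154, 155, 153, 153, 151, 148, 145, 146, 146, 139, 138
325 - [151, 150, 147, 148, 144, 144, 152, 143, 138, 134, 130
328 (np.int64(368), np.int64(375), 8) [155, 152, 148, 148, 1
331 (np.int64(364), np.int64(379), 16) [119, 157, 143, 150, 
334 (np.int64(366), np.int64(382), 17) [88, 106, 138, 149, 1
337 (np.int64(369), np.int64(382), 14) [163, 90, 72, 87, 152
340 (np.int64(372), np.int64(382), 11) [172, 169, 106, 72, 8
343 (np.int64(374), np.int64(381), 8) [170, 172, 137, 73, 74
346 (np.int64(374), np.int64(381), 8) [169, 173, 120, 72, 73
349 (np.int64(374), np.int64(380), 7) [172, 172, 119, 73, 74
352 (np.int64(374), np.int64(380), 7) [170, 173, 109, 74, 74
355 (np.int64(374), np.int64(380), 7) [172, 172, 101, 72, 74
358 (np.int64(373), np.int64(381), 9) [167, 173, 101, 72, 75
361 (np.int64(373), np.int64(380), 8) [88, 167, 96, 73, 73, 
364 (np.int64(373), np.int64(379), 7) [90, 93, 83, 72, 72, 7
367 (np.int64(372), np.int64(376), 5) [166, 101, 55, 77, 73,
370 (np.int64(373), np.int64(373), 1) [136, 167, 107, 48, 74
373 - [79, 135, 166, 70, 44, 71, 77, 89, 90, 93, 90, 95, 88,
t 15.95 tcp [ 481.7 -243.6  180.8] yaw 11.04 z [ 0.002 -0.002 -1.   ] F [-0.37 -0.69  0.02] M [0.041 0.062 0.019] w 0.505722631866938 0.0
[[367.9 372.7]
 [369.8 358.2]
 [371.8 342.6]]
```

View pics/s8.png

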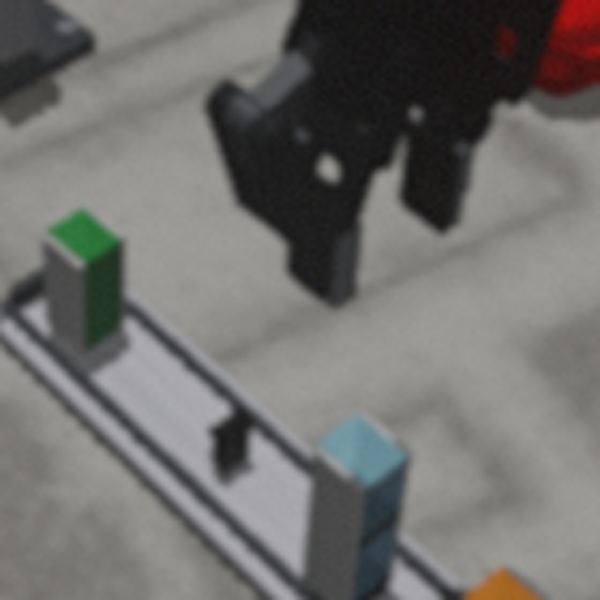

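The cell now stands free and upright on the lane floor; its head corners are at (312,460), (360,488), (408,458) and (358,415) in the crop. Locating it now.

Run:
```python
from h import *
q=np.array([(312,460),(360,488),(408,458),(358,415)])/4.286+[290,230]
W=onz('scene',q,.090)[:,:2]*1000; print(W.round(1).tolist(),'cen',W.mean(0).round(1))
e1=(W[0]-W[1]+W[3]-W[2])/2; e2=(W[2]-W[1]+W[3]-W[0])/2
print('y-edge',np.hypot(*e1),np.degrees(np.arctan2(-e1[0],e1[1])),'x-edge',np.hypot(*e2),np.degrees(np.arctan2(e2[1],e2[0])))
y=np.radians(11.2); d=W.mean(0)-[473,-203.5]; print('lane',d@[np.cos(y),np.sin(y)],d@[-np.sin(y),np.cos(y)])
I,D=env.get_image('top'); hsv=cv2.cvtColor(I,cv2.COLOR_RGB2HSV); m=cv2.inRange(hsv,(85,40,40),(125,255,255)); m[:230]=0;m[310:]=0;m[:,:330]=0;m[:,470:]=0
v,u=np.nonzero(m); print('top blue',len(u)); 
if len(u)>10: print(onz('top',[[u.mean(),v.mean()]],.09)*1000,u.min(),u.max(),v.min(),v.max())
```

```text
[[463.2, -247.4], [471.1, -265.5], [493.1, -263.3], [488.5, -239.2]] cen [ 479.  -253.9]
y-edge 21.998634959489078 16.468059304722136 x-edge 24.212572227352027 12.427759569907062
lane -3.936643314689032 -50.557666014080475
top blue 2458
[[ 462.80997343 -275.6839479    90.        ]] 330 469 230 309
```

Call:
move_arm(targets=[[0,[0.03,-0.18,0],0],[0,[0.03,-0.18,0],0],[0,[0.03,-0.18,-0.7],0],[0,[0.03,-0.18,-1.4],0],[0,[0.03,-0.18,-2],0],[0,[0.03,-0.18,-2.4],0],[0,[0.03,-0.18,-2.5],0],[0,[0.03,-0.18,-2.5],0],[0.3,[0.03,-0.18,-2.5],0],[0.3,[0.03,-0.18,-2.5],0],[0.37,[0.03,-0.18,-2.5],0],[0.4,[0.03,-0.18,-2.5],0],[0.6,[0.03,-0.18,-2.5],0],[0.6,[0.03,-0.18,-2.5],0]], grip_force=40)

```text
time: 17.4
eef_pos: [0.4833, -0.2528, 0.056]
eef_rot: [1.996, 2.423, -0.0]
wrist_force: [-0.7, 0.4, 6.9]
width: 0.299
grasp_force: 40.1
```

```bash
python3 st.py; python3 rows.py|cut -c1-40
```

```text
t 17.4 tcp [ 483.3 -252.8   56. ] yaw 11.04 z [ 0.001 -0.001 -1.   ] F [-0.67  0.35  6.89] M [ 0.089  0.16  -0.042] w 0.2993676515224754 40.062437653541565
[[373, 331, 14, 39, 315]]
316 - [86, 48, 43, 32, 29, 29, 30, 27, 3
319 - [55, 50, 35, 32, 31, 29, 32, 31, 3
322 - [49, 47, 37, 31, 32, 30, 31, 30, 3
325 - [46, 40, 35, 33, 31, 30, 31, 31, 3
328 - [39, 37, 36, 29, 32, 33, 31, 28, 2
331 (np.int64(380), np.int64(380), 1) [3
334 (np.int64(376), np.int64(384), 9) [3
337 (np.int64(375), np.int64(386), 12) [
340 (np.int64(374), np.int64(385), 12) [
343 (np.int64(374), np.int64(384), 11) [
346 (np.int64(376), np.int64(383), 8) [1
349 (np.int64(375), np.int64(382), 8) [1
352 (np.int64(375), np.int64(382), 8) [1
355 (np.int64(375), np.int64(381), 7) [1
358 (np.int64(375), np.int64(382), 8) [1
361 (np.int64(374), np.int64(381), 8) [9
364 (np.int64(374), np.int64(380), 7) [9
367 (np.int64(373), np.int64(377), 5) [1
370 - [148, 181, 113, 48, 77, 78, 45, 66
373 - [83, 146, 155, 68, 47, 77, 74, 95,
```

Call:
move_arm(targets=[[0.6,[0,0,0.1],0],[0.6,[0,0,0.4],0],[0.6,[0,0,0.9],0],[0.6,[0,0,1.5],0],[0.6,[0,0,2.1],0],[0.6,[0,0.2,2.6],0],[0.6,[0.02,0.6,2.8],0.1],[0.6,[0.04,1.2,2.8],0.1],[0.6,[0.06,2,2.8],0.1],[0.6,[0.08,2.8,2.8],0.1],[0.6,[0.1,3.6,2.8],0.1],[0.6,[0.11,4.4,2.8],0.1],[0.6,[0.13,5.2,2.8],0.1],[0.6,[0.15,6,2.8],0.1],[0.6,[0.16,6.8,2.8],0.1],[0.6,[0.18,7.4,2.8],0.1],[0.6,[0.19,7.9,2.8],0.1],[0.6,[0.19,8.2,2.8],0.1],[0.6,[0.19,8.2,2.8],0.1],[0.6,[0.19,8.2,2.8],0.1]])

```text
time: 19.45
eef_pos: [0.492, 0.1572, 0.1947]
eef_rot: [1.986, 2.434, -0.001]
wrist_force: [0.6, -0.5, -0.0]
width: 0.299
grasp_force: 39.4
```

```bash
python3 st.py
python3 - <<'E'
from h import *
# where the cell is: blue in scene near the expected place, and the predicted pixel of its corners; frosted/blue edges at rows
o=env.observe(); t=o['eef_pos']; y=np.radians(11.5); X=np.array([np.cos(y),np.sin(y),0]); Y=np.array([-np.sin(y),np.cos(y),0])
C=lambda a,b,z:t+X*a+Y*b+[0,0,z-.046]
print(proj('scene',[C(-.013,-.0125,z) for z in(0,.08)]).round(1).tolist(),proj('scene',[C(.013,-.0125,z) for z in(0,.08)]).round(1).tolist(),'bands',proj('scene',[C(0,-.0125,z) for z in(.004,.046,.08)]).round(1).tolist())
I,D=env.get_image('scene'); hsv=cv2.cvtColor(I,cv2.COLOR_RGB2HSV); m=cv2.inRange(hsv,(85,40,30),(125,255,255)); m[:90]=0;m[240:]=0;m[:,:230]=0;m[:,330:]=0
for v in range(110,215,3):
    u=np.nonzero(m[v])[0]
    if len(u): print(v,u.min(),u.max(),len(u),hsv[v,266:296:2,2].tolist())
E
```

```text
t 19.45 tcp [492.  157.2 194.7] yaw 11.56 z [-0.    -0.001 -1.   ] F [ 0.58 -0.53 -0.03] M [-0.012 -0.039 -0.055] w 0.2987270868243488 39.42040264606476
[[264.6, 177.1], [261.2, 141.2]] [[275.0, 172.5], [272.3, 136.9]] bands [[269.7, 173.1], [268.1, 154.8], [266.8, 139.1]]
134 259 267 9 [98, 52, 27, 41, 36, 65, 98, 126, 131, 133, 135, 131, 128, 125, 123]
137 258 271 14 [137, 129, 96, 46, 37, 31, 52, 110, 126, 131, 133, 134, 129, 128, 123]
140 260 270 11 [74, 64, 62, 42, 39, 28, 45, 98, 124, 127, 131, 125, 129, 125, 98]
143 263 270 8 [61, 59, 64, 49, 38, 29, 43, 53, 63, 71, 91, 80, 73, 66, 62]
146 263 271 9 [63, 63, 62, 51, 42, 37, 44, 59, 64, 64, 58, 55, 58, 63, 71]
149 263 329 12 [50, 60, 65, 53, 44, 40, 38, 33, 37, 39, 49, 60, 67, 68, 68]
152 263 271 9 [52, 50, 46, 48, 40, 43, 42, 49, 64, 51, 43, 38, 36, 35, 39]
155 265 271 7 [30, 40, 55, 55, 46, 41, 39, 38, 55, 59, 68, 69, 63, 62, 49]
158 264 271 8 [63, 63, 64, 73, 106, 110, 105, 99, 70, 63, 65, 56, 64, 67, 68]
161 264 271 8 [71, 63, 63, 72, 121, 134, 126, 119, 114, 113, 114, 115, 119, 119, 119]
164 264 272 9 [68, 63, 65, 69, 115, 134, 134, 130, 126, 123, 118, 118, 119, 118, 120]
167 265 272 8 [53, 55, 59, 65, 114, 132, 129, 127, 125, 127, 127, 127, 126, 130, 128]
170 265 272 8 [54, 52, 47, 44, 107, 131, 126, 122, 123, 125, 125, 127, 130, 132, 135]
173 266 266 1 [30, 21, 41, 83, 122, 129, 119, 112, 112, 119, 127, 133, 134, 137, 139]
```

The bands sit where predicted (v≈154.8 and 172–173), and the edges run as a vertical cell's would, so the cell is upright and 46 mm of it lies below the TCP. Lowering into the gate.

Call:
move_arm(targets=[[0.6,[0.01,0,-0.2],0],[0.6,[0.01,0,-0.5],0],[0.6,[0.01,0,-0.8],0],[0.6,[0.01,0,-1.1],0],[0.6,[0.01,0,-1.3],0],[0.6,[0.01,0,-1.45],0],[0.6,[0.01,0,-1.55],0],[0.6,[0.01,0,-1.6],0],[0.6,[0.01,0,-1.6],0],[0.6,[0.01,0,-1.6],0],[0.6,[0.01,0,-1.6],0]])

```text
time: 20.6
eef_pos: [0.4931, 0.1578, 0.1153]
eef_rot: [1.986, 2.433, 0.001]
wrist_force: [-0.3, 0.1, -0.9]
width: 0.296
grasp_force: 39.4
```

```bash
python3 st.py
python3 - <<'E'
from h import *
o=env.observe(); t=o['eef_pos']; y=np.radians(11.5); X=np.array([np.cos(y),np.sin(y),0]); Y=np.array([-np.sin(y),np.cos(y),0])
C=lambda a,b,z:t+X*a+Y*b+[0,0,z-.046]
print('corners',proj('scene',[C(-.013,-.0125,z) for z in(0,.08)]).round(1).tolist(),proj('scene',[C(.013,-.0125,z) for z in(0,.08)]).round(1).tolist(),'foot,8,26,46',proj('scene',[C(0,-.0125,z) for z in(0,.008,.026,.046)]).round(1).tolist())
I,D=env.get_image('scene'); hsv=cv2.cvtColor(I,cv2.COLOR_RGB2HSV)
red=cv2.inRange(hsv,(0,110,60),(8,255,255))|cv2.inRange(hsv,(172,110,60),(180,255,255))
for v in range(176,210,1): 
    r=np.nonzero(red[v,255:300])[0]+255; print(v,'red',r.tolist(),hsv[v,262:284,2].tolist())
for n in('green','amber','tin'):pass
J,D=env.get_image('top'); h=cv2.cvtColor(J,cv2.COLOR_RGB2HSV); P=cv2.imread('pics/top0.png')
for n,lo,hi in(('green',(40,60,40),(85,255,255)),('amber',(8,90,60),(35,255,255))):
  for im in(cv2.cvtColor(P,cv2.COLOR_BGR2HSV),h):
    m=cv2.inRange(im,lo,hi); m[:230]=0;m[310:]=0;m[:,:325]=0;m[:,480:]=0; v,u=np.nonzero(m); print(n,len(u),u.mean().round(1),v.mean().round(1))
a,b=P[160:205,295:340,::-1].astype(int),J[160:205,295:340].astype(int); print('tin diff',abs(a-b).mean())
m=cv2.inRange(h,(0,120,90),(8,255,255)); v,u=np.nonzero(m[225:305,190:300]); u=u+190;v=v+225; k=u>222; print('top red',sorted(zip(u[k].tolist(),v[k].tolist())))
E
```

```text
t 20.6 tcp [493.1 157.8 115.3] yaw 11.55 z [ 0.001  0.    -1.   ] F [-0.31  0.07 -0.93] M [ 0.014 -0.033  0.002] w 0.2964731951684552 39.42064583301544
corners [[267.9, 208.4], [264.9, 176.5]] [[277.7, 203.6], [275.3, 172.0]] foot,8,26,46 [[272.8, 206.0], [272.6, 203.0], [272.0, 196.1], [271.3, 188.2]]
176 red [] [44, 49, 68, 86, 96, 92, 77, 69, 67, 65, 64, 63, 57, 48, 44, 38, 50, 84, 115, 127, 131, 133]
177 red [] [46, 42, 49, 62, 71, 72, 69, 65, 65, 62, 64, 65, 63, 52, 43, 35, 48, 84, 114, 132, 132, 134]
178 red [] [46, 46, 49, 57, 72, 71, 69, 65, 65, 66, 66, 65, 62, 52, 45, 38, 54, 88, 120, 132, 135, 137]
179 red [] [48, 46, 48, 58, 71, 73, 70, 66, 65, 64, 63, 66, 64, 52, 42, 43, 63, 101, 127, 136, 136, 138]
180 red [] [47, 47, 47, 57, 67, 70, 68, 63, 65, 67, 61, 65, 63, 52, 43, 51, 81, 113, 131, 136, 138, 137]
181 red [] [46, 47, 46, 52, 61, 60, 60, 60, 62, 64, 65, 67, 62, 52, 45, 60, 97, 125, 135, 138, 137, 139]
182 red [] [45, 46, 45, 51, 56, 56, 55, 57, 62, 63, 64, 65, 60, 49, 42, 69, 106, 130, 138, 137, 137, 139]
183 red [] [45, 44, 45, 54, 57, 56, 55, 54, 56, 60, 60, 67, 65,
[... 2329 characters left out ...]
61, 51, 34, 28, 40, 61, 83, 100, 115, 126, 122, 100, 61, 29, 23, 21, 25]
206 red [] [55, 55, 58, 65, 63, 62, 52, 35, 33, 61, 95, 114, 127, 129, 129, 121, 96, 61, 28, 23, 21, 22]
207 red [] [55, 54, 55, 56, 62, 63, 54, 42, 47, 70, 100, 119, 125, 126, 123, 115, 98, 66, 38, 22, 21, 22]
208 red [] [57, 57, 55, 55, 56, 56, 54, 49, 52, 60, 80, 98, 108, 115, 119, 116, 99, 71, 38, 20, 21, 22]
209 red [] [55, 55, 54, 55, 56, 52, 53, 54, 52, 55, 59, 71, 86, 100, 114, 120, 109, 80, 43, 21, 22, 22]
green 113 357.2 279.1
green 113 357.2 279.0
amber 111 457.6 257.6
amber 147 455.6 258.1
tin diff 15.577119341563787
top red [(257, 258), (259, 258), (260, 258), (260, 259), (261, 258), (261, 259), (262, 257)]
```

Run:
```python
from h import *
P=cv2.cvtColor(cv2.imread('pics/scene0.png'),cv2.COLOR_BGR2RGB); J,_=env.get_image('scene')
for n,lo,hi,(x0,y0,x1,y1) in(('amber',(8,90,60),(35,255,255),(380,350,435,420)),('green',(40,60,40),(85,255,255),(290,270,330,320))):
  for I in(P,J):
    m=cv2.inRange(cv2.cvtColor(I,cv2.COLOR_RGB2HSV),lo,hi)[y0:y1,x0:x1]; v,u=np.nonzero(m); print(n,len(u),(u.mean()+x0).round(1),(v.mean()+y0).round(1),u.min()+x0,u.max()+x0,v.min()+y0,v.max()+y0)
t=P[212:255,365:404]
T,_=env.get_image('top'); T0=cv2.cvtColor(cv2.imread('pics/top0.png'),cv2.COLOR_BGR2RGB)
for A,B,(x0,y0,x1,y1) in((P,J,(366,213,404,254)),(T0,T,(298,163,338,202))):
  g=lambda I:cv2.GaussianBlur(cv2.cvtColor(I,cv2.COLOR_RGB2GRAY),(0,0),.7)
  r=cv2.matchTemplate(g(B)[y0-8:y1+8,x0-8:x1+8],g(A)[y0:y1,x0:x1],cv2.TM_CCOEFF_NORMED); _,s,_,l=cv2.minMaxLoc(r); print('tin shift',l[0]-8,l[1]-8,round(s,3))
```

```text
amber 240 409.4 373.7 399 419 363 396
amber 310 409.9 376.9 399 419 363 398
green 250 311.6 292.3 302 317 279 310
green 248 311.5 292.4 302 317 279 309
tin shift 0 0 1.0
tin shift 0 0 1.0
```

The gate hold is good: the beam goes through the middle of the window, and the neighbour cells and the tin haven't moved. Handing in.

```bash
python3 -c "
from plant import env
print(env.sign_off())"
```

```text
the job is handed in; nothing more can be done
None
```

I handed in the job with the cell held upright and still in the light gate, about midway between the lenses and gripped only on its frosted faces, with the beam through the middle of the window; on the way it slipped once and fell flat in its lane before I regripped it, and both neighbour cells and the tin were still in place at the last check.

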